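# Clamp a microscope objective in its bench fixture

### The arm

A 6-joint arm with a two-finger parallel gripper is mounted at the origin on the work surface. World frame = base frame: x ahead of the robot, y to its left, z up, the work surface at z = 0. Lengths are in m, angles in degrees, forces in N, time in s.
With the tool pointing down it reaches from about 0.4 to 0.825 m from the base axis. Payload 7 kg.
Tool frame: the origin (TCP) lies at the very end of the fingers, on their centre line; the grasp point (between the pads) lies 19 mm behind it; z points along the fingers, y is the line along which they close (so a half turn about z gives the same grasp; the last joint's range is limited). The gripper opens to 88 mm and grips with 3 to 60 N. Pads are 19 mm wide; open, the fingers measure 130 mm over their backs; the gripper's body (78 mm by 193 mm) begins 47 mm behind the grasp point.
Start: joints at [87.439, 20.546, 0.682, 0, -70.136, -16.507], TCP at [0.221, 0.638, 0.227] pointing down, gripper open.
Joint ranges: [-176.03, 176.03], [-82.01, 121.73], [-58.28, 71.71], [-173.87, 95.51], [-174.79, -0.11], [-173.66, 173.66]. Speed limits (degrees/s): [136.94, 136.94, 172.46, 180, 180, 180].

### API

Orientations are given as [roll, pitch, yaw] about the fixed x, y, z axes, in that order (R = Rz(yaw) Ry(pitch) Rx(roll)).
In Python, from plant import get_state, imaging, r, finder gives the robot as it stands.
- The arm moves only by the shell command python3 -m handwheel 'ROWS' [FORCE]. ROWS is JSON, a list of rows, each a list of 5 numbers: the closure, from 0 (fully open) to 1 (shut), then the shift along the world's x, y, z in cm, then the turn about the world's z in degrees. A call has 1 to 8 rows; each row is the pose to reach, as a shift and turn from the pose commanded when the call began; what a row does not reach only later rows make up. A row lasts 1/8 s, in which the tool goes at most 62.5 mm and 10.7 degrees, less where a joint would pass 70% of its speed; a pose out of reach is approached as far as the arm can. A call with a gripper value outside its range is refused whole. The fingers move at their own pace and stop on an object; FORCE is the grip in N (left out, the last holds). Time passes only in rows, so rows that repeat a pose let the fingers close. It gives the time, the measured TCP pose, the force, the opening and the grip force at its end, in the units of the state.
- get_state(): the state, without advancing time (a new reading comes with each control period).
- imaging.capture(name): name is "scene" or "top"; returns (picture, depth): 384x512x3 uint8, red, green, blue; 384x512 float32, m along the optical axis (not along the pixel's ray), 0 where there is no reading.
- imaging.get_calibration(name): a dict with "fx", "fy", "cx", "cy" (pixels), "rvec" (rotation vector, rad) and "tvec" (3), from world to camera coordinates, as OpenCV has them. Camera axes: x right, y down, z forward; pixel columns grow to the right and rows downward; lengths in m; the calibration is good to about 2 mm. A picture is of the moment at which its call begins. get_calibration takes no time and is no camera call.
- r.close_job(): hands the job in; it is judged then, once.
Trained networks look in the newest picture that a camera, given by its name, has taken for a name from the list of things; names that differ only in an ending like _2 or _b are one class to them, and where a whole thing is asked for, a point or a joint stands for the part that bears it (a point fixed in the world has none). Each returns a list of dicts, best first, with "p" (0 to 1); they miss things now and then, are a little off and sometimes report something else, mostly with a low value. They report only what shows in the picture. A call takes as long as a camera call. They do not tell look-alikes from the thing itself.
- finder.cut_out(camera, query): "region" (384x512 bool, what is visible of it) and "pixel" ([column, row] in pixels, amid what is visible of it).
The state is a dict: "time_s": time; "joints": joint angles; "qd": joint speeds; "joint_torque": joint torques, N m; "tcp_pos": TCP position; "eef_rot": TCP orientation; "contact_force": force on the tool from outside, world axes, zero at the start; "moment": the same for the moment, N m; "gripper_width": finger opening in m; "gripper_force": force on a finger pad.
Only numpy, scipy, OpenCV 4.12 (cv2) and the standard library are available. Lean on these libraries where they do the work, as an engineer would, in place of code of your own. Each camera call takes 0.05 s, during which the arm holds its last target. There are 200 camera calls.

### The job

Set the tall metal objective lens, brass end down, into the round hole of the aluminium clamping fixture, lowering it gently until its collar sits flat on the plate. Then push the fixture's lever through its quarter turn until its arm bears firmly on the tip of the stop screw, with a push on the handle of about 10 N: do not slam or force it. Leave the lens seated and the lever resting against the screw, and leave the eyepiece, screwdriver and rubber cap where they are.

Things in the scene. Friction and masses are not known exactly. Their poses are not given: they have to be found in the camera images.
- fixture: aluminium plate 140 (x) x 180 (y) x 26 mm high, bolted to the bench. Origin at the centre of its underside, z up. Hole (the nest) at x 0, y -50 mm; lever pivot at x 0, y +10 mm; stop block at x +34, y +80 mm. Plate yaw within 0.3 rad of the robot's frame
- nest (a point): centre of the mouth of the nest, a round through hole of diameter 26 mm in the plate, at the level of the plate's top (26 mm above the bench), its edge chamfered 2 mm
- lever: steel swing lever on a vertical axis. Origin on the axis at the plate's top; z up. Handle arm, a bar 14 mm wide, 10.5 to 18.5 mm above the plate, 100 mm along its own -x; hold-down finger, level with it, 43.5 mm along +x. Starts open, arm near the plate's -x (up to 0.3 rad on); closes clockwise seen from above, arm ending near the plate's +y. Stays where it is left: stiff
- lever_grip (a point): centre of the top of the lever's handle, an upright black round post of diameter 18 mm, 95 mm from the lever's axis; its top is 70 mm above the plate (96 mm above the bench), its foot on the arm 18 mm above the plate. Friction asks a steady push of about 2 to 3 N here to close the lever; a light spring helps it on and keeps it on the stop once pressed there
- objective: the lens: turned metal part 70 mm high, about 140 g. Origin at the centre of its underside, z up. Brass spigot of diameter 24 mm from 0 to 20 mm (chamfered foot), steel collar of diameter 44 mm from 20 to 28 mm, steel barrel of diameter 26 mm from 28 to 62 mm, tapering nose to 70 mm; the lever's finger passes 2.5 mm over a seated collar. Seated, its origin is 20 mm below the plate's top
- eyepiece: bystander: black stepped eyepiece 44 mm high, 32 mm diameter, no collar, standing on the bench; may be in either of two places. Origin at its underside
- screwdriver: bystander: red-handled screwdriver, 180 mm long, lying on the bench
- rubber_cap: bystander: black rubber cap, diameter 34 mm, 14 mm high, lying on the bench beyond the fixture
- stop_block: dark block 24 x 18 x 24 mm high fixed on the plate; origin at its foot's centre, axes as the plate's. A rigid set screw of diameter 8 mm, 14.5 mm above the plate, points to the plate's -x and stops the arm's flank 70 mm from the lever's axis. It is screwed out differently each time, its tip 20 to 37 mm from the block's centre (not measured: to be felt), so the arm stops 81 to 96 degrees from the plate's -x
There are look-alikes about, which are no part of the job. Several things look just like the objective: the one meant starts farthest to the robot's left.

How it is judged:
By the outcome, as a careful person would: the job done as asked, in the order asked, and still so for the second after the job is handed in, with the robot touching nothing.
It also fails if it takes over 67 s, if anything falls off the work surface, if the arm or the gripper's body presses on something with over 40 N, if the wrist force passes 120 N, or if a joint passes its speed limit or range.

## Working session

There is one attempt and no reset: what is moved stays moved. The work goes in short steps, Python scripts to look and compute and a shell command to move; the robot and the scene stay as the last step left them, time stands still between calls to the robot, and variables do not carry over. Pictures are saved under pics/ and viewed, at most 10 in all, crops included, and the job is handed in when it is done.

```bash
mkdir -p pics; ls; cat > h.py <<'E'
import numpy as np, cv2
from plant import get_state, imaging, r, finder
def cal(n):
    c=imaging.get_calibration(n); R=cv2.Rodrigues(np.array(c["rvec"],float))[0]
    return c,R,np.array(c["tvec"],float).ravel()
def world(n,u,v,d):
    c,R,t=cal(n); u,v,d=map(np.asarray,(u,v,d))
    p=np.stack([(u-c["cx"])/c["fx"]*d,(v-c["cy"])/c["fy"]*d,d],-1)
    return (p-t)@R
def cloud(n,depth):
    v,u=np.mgrid[:384,:512]; return world(n,u,v,depth)
def atz(n,u,v,z):
    o=world(n,u,v,0.); p=world(n,u,v,1.); return o+(p-o)*((z-o[2])/(p[2]-o[2]))
def pix(n,P):
    c,R,t=cal(n); q=R@np.asarray(P,float)+t; return c["fx"]*q[0]/q[2]+c["cx"],c["fy"]*q[1]/q[2]+c["cy"]
E
python3 - <<'E'
from h import *
np.set_printoptions(precision=4,suppress=True)
print(get_state())
ims=[]
for n in("scene","top"):
    im,d=imaging.capture(n); cv2.imwrite(f"pics/{n}0.png",im[...,::-1]); np.save(f"{n}d.npy",d)
    c,R,t=cal(n); print(n,c["fx"],-R.T@t,R[2])
    W=cloud(n,d)
    for q in("objective","fixture","lever","lever_grip","nest","stop_block","eyepiece","screwdriver","rubber_cap"):
        for f in finder.cut_out(n,q)[:5]:
            m=f["region"]&(d>0); 
            if m.sum()==0: print(q,'empty',f["p"]);continue
            P=W[m]; zt=np.percentile(P[:,2],97); T=P[P[:,2]>zt-.008]
            print(n,q,round(f["p"],2),f["pixel"],m.sum(),"med",np.median(P,0),"ztop",zt,"topc",T.mean(0))
E
```

```text
pics
{'time_s': 0.0, 'joints': array([ 87.4382,  20.5911,   0.6345,  -0.0205, -70.1357, -16.5052]), 'qd': array([ 0.068 ,  0.0126,  0.0718,  0.024 ,  0.084 , -0.0699]), 'joint_torque': array([ -0.0002, -58.2724,  29.3057,   6.9973,   0.007 ,  -0.0002]), 'tcp_pos': array([0.2204, 0.6375, 0.2256]), 'eef_rot': array([179.9061,  -0.0077, -19.0741]), 'contact_force': array([ 1.4087, -1.8984,  0.4044]), 'moment': array([-0.0107, -0.0201, -0.0185]), 'gripper_force': 0.0, 'gripper_width': 0.08734011830311092}
scene 357.1395477729133 [ 1.0061 -0.513   0.7246] [-0.4718  0.5399 -0.6971]
scene objective 0.91 [140.7, 323.9] 408 med [ 0.6093 -0.4164  0.0366] ztop 0.07054828682344645 topc [ 0.6043 -0.4144  0.0679]
scene objective 0.87 [206.7, 277.8] 339 med [ 0.6344 -0.2611  0.035 ] ztop 0.07054536536043046 topc [ 0.6292 -0.2578  0.0678]
scene objective 0.66 [146.9, 289.3] 376 med [ 0.5556 -0.3595  0.0349] ztop 0.07062316586083893 topc [ 0.5495 -0.3574  0.0681]
scene objective 0.62 [181.4, 311.6] 390 med [ 0.6472 -0.3454  0.0352] ztop 0.07078712199321517 topc [ 0.6414 -0.3421  0.0681]
scene fixture
[... 1880 characters left out ...]
er 0.68 [204.2, 214.4] 186 med [0.5194 0.1248 0.0467] ztop 0.09839491680984461 topc [0.4578 0.1215 0.0969]
top lever_grip 0.53 [205.3, 209.2] 234 med [0.5273 0.1248 0.0467] ztop 0.09855587416575723 topc [0.4571 0.123  0.0969]
top nest 0.68 [209.8, 205.0] 2477 med [0.5501 0.1181 0.0272] ztop 0.05110971140881226 topc [0.5369 0.1443 0.0536]
top stop_block 0.42 [181.6, 193.9] 67 med [0.5831 0.1983 0.0485] ztop 0.05495213396326226 topc [0.583  0.1993 0.0511]
top eyepiece 0.52 [328.2, 223.6] 102 med [ 0.4905 -0.2642  0.0432] ztop 0.05024940414378656 topc [ 0.4909 -0.2641  0.0458]
top screwdriver 0.56 [132.7, 246.1] 298 med [0.406  0.3504 0.0216] ztop 0.02918393133262454 topc [0.416  0.3478 0.0249]
```

```bash
python3 - <<'E'
from h import *
np.set_printoptions(precision=4,suppress=True)
t=cv2.imread("pics/top0.png"); s=cv2.imread("pics/scene0.png")
cv2.imwrite("pics/s1.png",cv2.resize(s,(768,576),interpolation=cv2.INTER_CUBIC))
cv2.imwrite("pics/t1.png",cv2.resize(t,(768,576),interpolation=cv2.INTER_CUBIC))
# plate rectangle from both depth maps
for n in("scene","top"):
    W=cloud(n,np.load(n+"d.npy"))
    m=(abs(W[...,2]-.0265)<.006)&(W[...,0]>.4)&(W[...,0]<.72)&(W[...,1]>-.03)&(W[...,1]<.26)
    m=cv2.morphologyEx(m.astype(np.uint8),cv2.MORPH_OPEN,np.ones((3,3)))
    k,l,st,_=cv2.connectedComponentsWithStats(m); i=1+st[1:,4].argmax()
    P=W[l==i]; print(n,len(P),np.median(P[:,2]),cv2.minAreaRect((P[:,:2]*1000).astype(np.float32)))
E
```

```text
scene 1811 0.025762992203498446 ((551.2304077148438, 118.75715637207031), (142.24429321289062, 185.8169403076172), 3.160811185836792)
top 1905 0.026609077901182922 ((552.9964599609375, 116.028076171875), (141.1259307861328, 177.6087646484375), 2.9061129093170166)
```

View pics/s1.png

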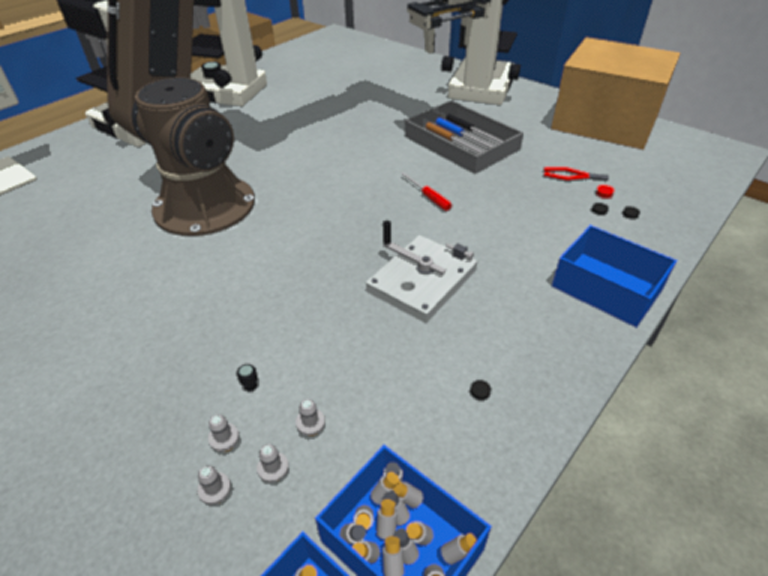

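View pics/t1.png

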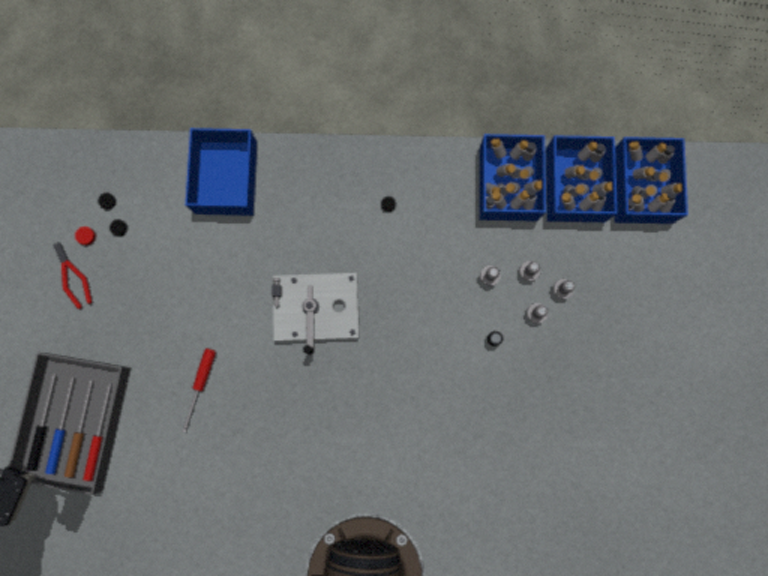

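```bash
python3 - <<'E'
from h import *
np.set_printoptions(precision=4,suppress=True)
out=[]
for n in("scene","top"):
    g=cv2.imread(f"pics/{n}0.png",0).astype(float)
    u,v=pix(n,(.5546,.0674,.026)); print(n,u,v)
    u0,v0=int(u)-14,int(v)-14
    c=g[v0:v0+28,u0:u0+28]; print(c[4:24,4:24].astype(int)[::1]) 
    out.append(cv2.resize(cv2.imread(f"pics/{n}0.png")[v0-30:v0+58,u0-30:u0+58],(390,390),interpolation=cv2.INTER_CUBIC))
E
```

```text
scene 271.27480806670974 190.28108430147208
[[204 206 205 205 207 207 207 206 207 205 206 204 205 205 208 209 191 133
   91  86]
 [206 206 205 207 208 206 206 206 206 206 204 204 206 206 207 211 208 176
  122  91]
 [207 206 207 207 207 206 206 206 206 205 205 205 205 207 208 210 211 204
  175 144]
 [207 208 208 208 207 207 207 206 205 204 205 207 206 209 209 210 210 211
  208 203]
 [208 209 208 207 208 208 207 206 205 205 206 208 208 209 209 209 210 211
  213 213]
 [209 208 207 208 208 206 205 205 206 207 209 210 210 210 208 209 210 210
  209 210]
 [209 208 209 209 207 207 206 205 207 208 209 208 207 207 209 211 211 209
  210 210]
 [209 208 209 208 206 206 204 198 194 189 190 189 186 189 203 209 210 210
  211 210]
 [209 208 207 207 206 204 193 170 155 139 134 134 138 147 173 195 209 212
  211 210]
 [209 208 207 207 207 199 168 127 118 116 114 112 110 113 134 171 206 213
  211 210]
 [208 206 206 207 207 195 149 113 110 116 117 114 109  99 103 151 200 213
  212 212]
 [206 207 206 208 209 198 158 120 113 115 115 113 108  98 104 157 202 213
  213 214]
 [206 207 208 209 211 206 180 145 12
[... 1686 characters left out ...]
 157 161
  160 160]
 [157 161 157 156 156 157 143 113 117 119 118 119 118 117 120 140 158 158
  159 160]
 [156 157 159 158 159 159 151 134 124 121 120 120 118 124 140 153 159 162
  159 158]
 [157 156 158 159 160 161 158 149 135 125 123 125 127 145 155 158 159 158
  160 158]
 [158 155 156 156 157 156 157 155 155 150 148 146 150 153 160 159 158 159
  161 159]
 [154 155 156 156 157 157 156 157 157 154 155 153 155 157 158 158 159 158
  160 158]
 [156 156 155 159 157 156 156 156 158 155 156 157 158 158 158 160 158 159
  159 161]
 [158 155 160 156 155 157 157 157 156 160 161 160 160 160 160 161 158 163
  160 159]
 [158 158 159 161 159 157 158 159 162 159 159 161 161 157 161 160 162 163
  162 157]]
```

```bash
python3 -m handwheel '[[0.35,2,-6,0,-8.5],[0.35,4,-12,0,-17],[0.35,7,-18,0,-25.5],[0.35,9.5,-24,0,-34],[0.35,12,-30,0,-42.5],[0.35,15,-35.5,0,-51],[0.35,18,-41,0,-59.5],[0.35,20.5,-47,0,-68]]'
```

```text
time_s: 2.0
tcp_pos: [0.4208, 0.1789, 0.2271]
eef_rot: [-179.9, 0.0, -87.3]
contact_force: [1.1, 1.3, 0.2]
gripper_width: 0.0565
gripper_force: 0.0
```

```bash
python3 - <<'E'
from h import *
np.set_printoptions(precision=4,suppress=True)
for n,bg in(("scene",208),("top",160)):
    g=cv2.imread(f"pics/{n}0.png",0).astype(float)
    u,v=pix(n,(.5546,.0674,.026)); u0,v0=int(u)-9,int(v)-9
    c=g[v0:v0+19,u0:u0+19]; m=np.zeros_like(c,np.uint8); m[c<(bg+115)/2]=1
    k,l,st,ce=cv2.connectedComponentsWithStats(m); i=l[9,9]
    cn=cv2.findContours((l==i).astype(np.uint8),cv2.RETR_EXTERNAL,cv2.CHAIN_APPROX_NONE)[0][0]
    x,y,w,h=cv2.boundingRect(cn); e=cv2.fitEllipse(cn)
    print(n,ce[i]+[u0,v0],"ell",e, "nest",atz(n,*(ce[i]+[u0,v0]),.026),atz(n,e[0][0]+u0,e[0][1]+v0,.026))
E
```

```text
scene [271.5    190.3913] ell ((9.5, 9.3993558883667), (5.184635162353516, 8.954179763793945), 90.0) nest [0.5554 0.0675 0.026 ] [0.5554 0.0674 0.026 ]
top [225.5    203.1818] ell ((9.544585227966309, 9.153346061706543), (7.8632354736328125, 8.989421844482422), 64.1153564453125) nest [0.5556 0.0682 0.026 ] [0.5557 0.068  0.026 ]
```

```bash
python3 -m handwheel '[[0.35,3,-6,0,0],[0.35,6,-12,0,0],[0.35,9,-18,0,0],[0.35,12,-24,-1,0],[0.35,15,-29,-3,0],[0.35,17,-34,-5,0],[0.35,19,-39,-7,0],[0.35,20.7,-43.6,-10,0]]'; python3 -m handwheel '[[0.35,0,0,0,0],[0.35,0,0,0,0]]'
```

```text
time_s: 3.0
tcp_pos: [0.6277, -0.2558, 0.1277]
eef_rot: [-179.9, -0.0, -87.1]
contact_force: [1.5, 0.1, -0.0]
gripper_width: 0.0573
gripper_force: 0.0
time_s: 3.25
tcp_pos: [0.6262, -0.2538, 0.1274]
eef_rot: [180.0, 0.0, -87.1]
contact_force: [0.7, 0.5, 1.1]
gripper_width: 0.057
gripper_force: 0.0
```

```bash
python3 -m handwheel '[[0.35,0.1,-0.3,-3,0],[0.35,0.1,-0.3,-6,0],[0.35,0.1,-0.3,-8,0],[0.35,0.1,-0.3,-9.2,0],[0.35,0.1,-0.3,-9.2,0]]'; python3 -m handwheel '[[0.8,0,0,0,0],[0.8,0,0,0,0],[0.8,0,0,0,0],[0.8,0,0,0,0]]' 8
```

```text
time_s: 3.88
tcp_pos: [0.6275, -0.2558, 0.0361]
eef_rot: [-180.0, -0.0, -87.0]
contact_force: [-1.1, -0.2, 0.7]
gripper_width: 0.0572
gripper_force: 0.0
time_s: 4.38
tcp_pos: [0.6274, -0.2567, 0.036]
eef_rot: [-180.0, -0.0, -87.1]
contact_force: [-0.5, -0.2, 2.6]
gripper_width: 0.0257
gripper_force: 8.0
```

```bash
python3 -m handwheel '[[0.35,0,0,0,0],[0.35,0,0,0,0],[0.35,0,0,0,10],[0.35,0,0,0,20],[0.35,0,0,0,30],[0.35,0,0,0,40],[0.35,0,0,0,50],[0.35,0,0,0,60]]';python3 -m handwheel '[[0.35,0,0,0,10],[0.35,0,0,0,20],[0.35,0,0,0,30],[0.35,0,0,0,30],[0.8,0,0,0,30],[0.8,0,0,0,30],[0.8,0,0,0,30],[0.8,0,0,0,30]]' 25; python3 -m handwheel '[[0.8,0,0,0,0],[0.8,0,0,2,0]]'
```

```text
time_s: 5.38
tcp_pos: [0.6273, -0.2566, 0.0356]
eef_rot: [180.0, 0.0, -26.7]
contact_force: [0.2, 0.4, -0.2]
gripper_width: 0.0565
gripper_force: 0.0
time_s: 6.38
tcp_pos: [0.6274, -0.2566, 0.0357]
eef_rot: [180.0, -0.0, 2.9]
contact_force: [0.6, -0.3, -0.4]
gripper_width: 0.0255
gripper_force: 25.0
time_s: 6.62
tcp_pos: [0.6258, -0.2562, 0.054]
eef_rot: [-179.9, 0.2, 2.9]
contact_force: [0.3, -0.2, -1.7]
gripper_width: 0.0254
gripper_force: 25.0
```

```bash
python3 -m handwheel '[[0.8,0,0,3,0],[0.8,0,1,6,-10],[0.8,-1,4,7,-20],[0.8,-2,8,7,-30],[0.8,-3,13,7,-40],[0.8,-4,18,7,-50],[0.8,-5,23,7,-60],[0.8,-6,28,7,-70]]';python3 -m handwheel '[[0.8,-0.5,2,0,-10],[0.8,-1.05,4.4,0,-20],[0.8,-1.05,4.4,-2,-20],[0.8,-1.05,4.4,-4,-20],[0.8,-1.05,4.4,-4,-20],[0.8,-1.05,4.4,-4,-20]]'
python3 - <<'E'
from h import *
print(get_state()["tcp_pos"])
im,d=imaging.capture("scene"); u,v=map(int,pix("scene",(.5555,.0677,.04)))
cv2.imwrite("pics/s2.png",cv2.resize(im[v-45:v+35,u-50:u+50,::-1],(750,600),interpolation=cv2.INTER_CUBIC)); print(u,v)
E
```

```text
time_s: 7.62
tcp_pos: [0.5666, 0.025, 0.1257]
eef_rot: [180.0, 0.0, -67.4]
contact_force: [1.5, 0.3, -1.5]
gripper_width: 0.0255
gripper_force: 24.9
time_s: 8.38
tcp_pos: [0.5572, 0.0674, 0.0863]
eef_rot: [-180.0, -0.0, -87.1]
contact_force: [0.7, 0.4, -1.5]
gripper_width: 0.0253
gripper_force: 25.0
[0.5572075  0.06743357 0.08632048]
271 186
```

View pics/s2.png

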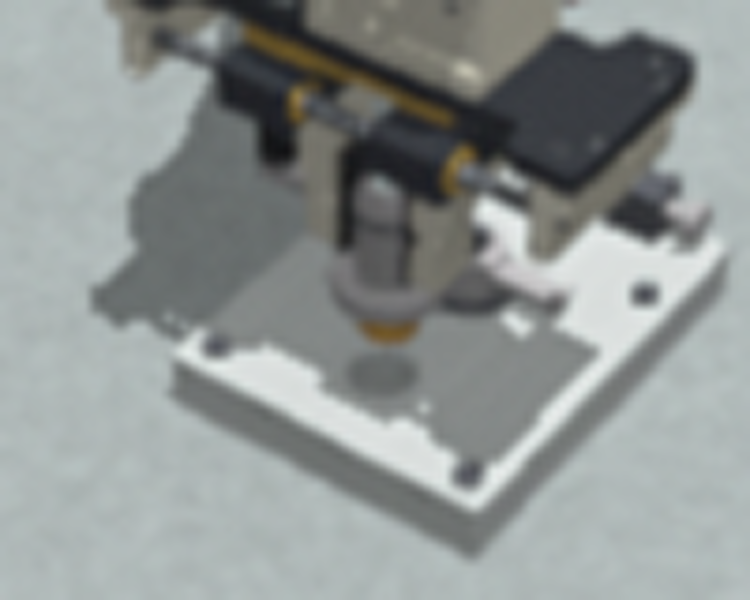

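```bash
python3 -m handwheel '[[0.8,-0.17,0.03,-0.8,0],[0.8,-0.17,0.03,-1.6,0],[0.8,-0.17,0.03,-2.1,0],[0.8,-0.17,0.03,-2.3,0],[0.8,-0.17,0.03,-2.5,0],[0.8,-0.17,0.03,-2.7,0],[0.8,-0.17,0.03,-2.8,0]]'; python3 -m handwheel '[[0.8,0,0,-0.1,0],[0.8,0,0,-0.1,0]]'
```

```text
time_s: 9.3
tcp_pos: [0.5551, 0.0677, 0.0576]
eef_rot: [180.0, 0.0, -87.1]
contact_force: [-0.1, -0.5, -1.7]
gripper_width: 0.0255
gripper_force: 25.0
time_s: 9.55
tcp_pos: [0.5551, 0.0677, 0.0567]
eef_rot: [180.0, -0.0, -87.1]
contact_force: [-0.3, 0.8, -2.0]
gripper_width: 0.0251
gripper_force: 24.9
```

```bash
python3 -m handwheel '[[0.8,0,0,-0.3,0],[0.8,0,0,-0.6,0],[0.8,0,0,-0.9,0],[0.8,0,0,-1.1,0],[0.8,0,0,-1.25,0],[0.8,0,0,-1.35,0]]'; python3 -m handwheel '[[0.8,0,0,-0.05,0],[0.8,0,0,-0.1,0],[0.8,0,0,-0.1,0]]'
```

```text
time_s: 10.3
tcp_pos: [0.5551, 0.0677, 0.0431]
eef_rot: [180.0, -0.0, -87.1]
contact_force: [-0.3, 0.1, -1.2]
gripper_width: 0.0253
gripper_force: 25.0
time_s: 10.68
tcp_pos: [0.5551, 0.0677, 0.0422]
eef_rot: [180.0, 0.0, -87.1]
contact_force: [-0.9, 1.0, -2.4]
gripper_width: 0.0253
gripper_force: 24.9
```

```bash
python3 -m handwheel '[[0.8,0,0,-0.05,0],[0.8,0,0,-0.05,0]]';python3 -m handwheel '[[0.8,0,0,-0.05,0],[0.8,0,0,-0.05,0]]'
```

```text
time_s: 10.92
tcp_pos: [0.5551, 0.0677, 0.0418]
eef_rot: [180.0, -0.0, -87.1]
contact_force: [-1.9, -0.0, -0.2]
gripper_width: 0.0256
gripper_force: 25.0
time_s: 11.18
tcp_pos: [0.5552, 0.0677, 0.0417]
eef_rot: [-180.0, 0.0, -87.1]
contact_force: [-2.7, 0.5, 4.4]
gripper_width: 0.0253
gripper_force: 25.0
```

```bash
python3 -m handwheel '[[0.35,0,0,0,0],[0.35,0,0,0,0],[0.35,0,0,0,0],[0.35,0,0,1,0],[0.35,0,0,3,0],[0.35,0,0,5,0],[0.35,0,0,8,0],[0.35,0,0,9,0]]';python3 -m handwheel '[[0.66,-1,0.5,0,10],[0.66,-2,1,0,20],[0.66,-3,2,0,30],[0.66,-4.5,2.7,0,40],[0.66,-6,3.4,0,50],[0.66,-7.5,4.2,0,60],[0.66,-9,5,0,70],[0.66,-9.75,5.4,0,80]]';python3 -m handwheel '[[0.66,0,0,0,10],[0.66,0,0,0,10],[0.66,0,0,0,10]]'
python3 - <<'E'
from h import *
print(get_state()["tcp_pos"])
im,d=imaging.capture("scene"); u,v=map(int,pix("scene",(.52,.1,.04)))
print(u,v)
cv2.imwrite("pics/s3.png",cv2.resize(im[v-60:v+60,u-75:u+75,::-1],(750,600),interpolation=cv2.INTER_CUBIC))
E
```

```text
time_s: 12.18
tcp_pos: [0.5563, 0.0681, 0.1338]
eef_rot: [-179.8, 0.1, -87.0]
contact_force: [-0.4, -0.2, 0.7]
gripper_width: 0.057
gripper_force: 0.0
time_s: 13.18
tcp_pos: [0.4568, 0.1219, 0.1312]
eef_rot: [-180.0, 0.0, -6.7]
contact_force: [0.4, 0.6, 0.4]
gripper_width: 0.0297
gripper_force: 0.0
time_s: 13.55
tcp_pos: [0.4576, 0.1216, 0.1312]
eef_rot: [180.0, 0.0, 2.7]
contact_force: [0.3, 0.4, -0.0]
gripper_width: 0.0299
gripper_force: 0.0
[0.45762672 0.12164575 0.13118874]
269 175
```

View pics/s3.png

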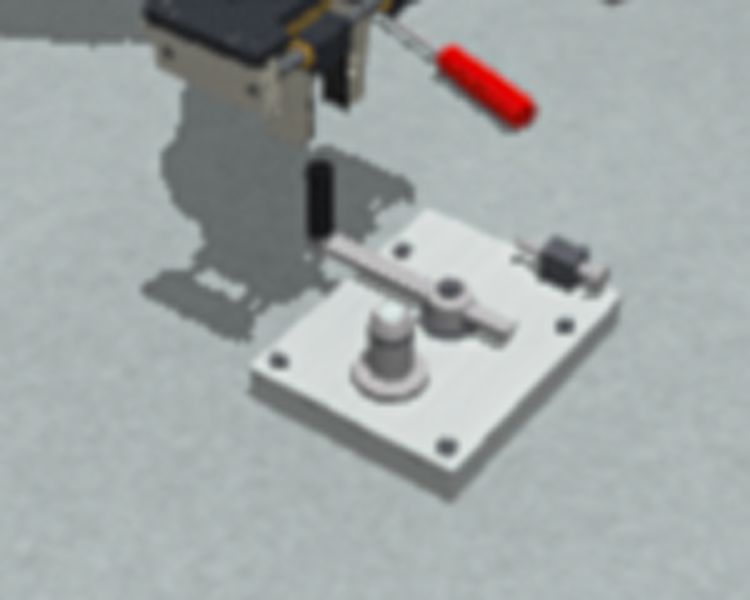

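```bash
python3 -m handwheel '[[0.66,0,0,-2,0],[0.66,0,0,-4,0],[0.66,0,0,-6,0],[0.66,0,0,-7.5,0],[0.66,0,0,-7.5,0]]'; python3 - <<'E'
import numpy as np
p=lambda a:9.5*np.array([np.cos(np.radians(a)),np.sin(np.radians(a))])
for b in(183,147,111):
    print(b,[[round(float(x),2) for x in p(b-d)-p(b)]+[-d] for d in np.arange(4.5,36.1,4.5)])
E
```

```text
time_s: 14.22
tcp_pos: [0.457, 0.1211, 0.0553]
eef_rot: [179.9, 0.1, 2.8]
contact_force: [0.3, -0.1, 0.1]
gripper_width: 0.03
gripper_force: 0.0
183 [[-0.01, 0.75, np.float64(-4.5)], [0.04, 1.49, np.float64(-9.0)], [0.15, 2.23, np.float64(-13.5)], [0.31, 2.96, np.float64(-18.0)], [0.53, 3.67, np.float64(-22.5)], [0.81, 4.36, np.float64(-27.0)], [1.14, 5.03, np.float64(-31.5)], [1.52, 5.67, np.float64(-36.0)]]
147 [[0.43, 0.61, np.float64(-4.5)], [0.91, 1.18, np.float64(-9.0)], [1.43, 1.72, np.float64(-13.5)], [1.99, 2.21, np.float64(-18.0)], [2.59, 2.66, np.float64(-22.5)], [3.22, 3.05, np.float64(-27.0)], [3.88, 3.4, np.float64(-31.5)], [4.56, 3.69, np.float64(-36.0)]]
111 [[0.71, 0.24, np.float64(-4.5)], [1.43, 0.42, np.float64(-9.0)], [2.16, 0.55, np.float64(-13.5)], [2.91, 0.62, np.float64(-18.0)], [3.65, 0.63, np.float64(-22.5)], [4.4, 0.58, np.float64(-27.0)], [5.14, 0.47, np.float64(-31.5)], [5.86, 0.31, np.float64(-36.0)]]
```

```bash
python3 -m handwheel '[[0.66,0,0.75,0,-4.5],[0.66,0.04,1.5,0,-9],[0.66,0.15,2.23,0,-13.5],[0.66,0.31,2.96,0,-18],[0.66,0.53,3.67,0,-22.5],[0.66,0.81,4.36,0,-27],[0.66,1.14,5.03,0,-31.5],[0.66,1.52,5.67,0,-36]]'
```

```text
time_s: 15.22
tcp_pos: [0.4723, 0.178, 0.0567]
eef_rot: [179.9, 0.0, -33.3]
contact_force: [-1.9, -1.5, 0.4]
gripper_width: 0.03
gripper_force: 1.2
```

Contact force is about 2.4 N, which is the lever friction. Continuing.

```bash
python3 -m handwheel '[[0.66,0.43,0.61,0,-4.5],[0.66,0.91,1.18,0,-9],[0.66,1.43,1.72,0,-13.5],[0.66,2,2.21,0,-18],[0.66,2.59,2.66,0,-22.5],[0.66,3.22,3.05,0,-27],[0.66,3.88,3.4,0,-31.5],[0.66,4.56,3.69,0,-36]]'
```

```text
time_s: 16.23
tcp_pos: [0.518, 0.2152, 0.0567]
eef_rot: [179.9, 0.0, -69.3]
contact_force: [-2.8, -0.0, -0.1]
gripper_width: 0.0301
gripper_force: 1.4
```

```bash
python3 - <<'E'
import numpy as np
p=lambda a:9.5*np.array([np.cos(np.radians(a)),np.sin(np.radians(a))])
print([[round(float(x),2) for x in p(111-d)-p(111)]+[d] for d in range(1,33)])
E
```

```text
[[0.16, 0.06, 1], [0.31, 0.11, 2], [0.47, 0.17, 3], [0.63, 0.22, 4], [0.79, 0.26, 5], [0.95, 0.31, 6], [1.11, 0.35, 7], [1.27, 0.39, 8], [1.43, 0.42, 9], [1.59, 0.46, 10], [1.75, 0.49, 11], [1.92, 0.51, 12], [2.08, 0.54, 13], [2.25, 0.56, 14], [2.41, 0.58, 15], [2.58, 0.59, 16], [2.74, 0.61, 17], [2.91, 0.62, 18], [3.07, 0.63, 19], [3.24, 0.63, 20], [3.4, 0.63, 21], [3.57, 0.63, 22], [3.74, 0.63, 23], [3.9, 0.62, 24], [4.07, 0.61, 25], [4.23, 0.59, 26], [4.4, 0.58, 27], [4.56, 0.56, 28], [4.73, 0.54, 29], [4.89, 0.51, 30], [5.05, 0.49, 31], [5.22, 0.46, 32]]
```

```bash
python3 -m handwheel '[[0.66,0.2,0.07,0,-1.25],[0.66,0.39,0.14,0,-2.5],[0.66,0.59,0.2,0,-3.75],[0.66,0.79,0.26,0,-5],[0.66,0.95,0.31,0,-6],[0.66,1.11,0.35,0,-7],[0.66,1.27,0.39,0,-8],[0.66,1.43,0.42,0,-9]]'; python3 - <<'E'
from h import *
W=atz("scene",297.4,163.4,.0405); y=np.radians(3)
piv=np.array([.5524,.1276]); d=W[:2]-piv
px=d@[np.cos(y),np.sin(y)]; py=d@[-np.sin(y),np.cos(y)]
# arm flank: half-width 7 mm at x=px,y~70: post angle from -x
print(W,px*1e3,py*1e3)
for tip in(34-20e0,34-37e0,px*1e3):
    a=np.degrees(np.arctan2(70,tip)+np.arcsin(7/np.hypot(tip,70))); print(tip,"theta plate from +x",a,"from -x",180-a,"phi world",a+3-3.6)
im,dd=imaging.capture("scene"); u,v=map(int,pix("scene",(.55,.19,.04)))
print(u,v); cv2.imwrite("pics/s4.png",cv2.resize(im[v-40:v+40,u-50:u+50,::-1],(750,600),interpolation=cv2.INTER_CUBIC))
E
```

```text
time_s: 17.23
tcp_pos: [0.5329, 0.2194, 0.0562]
eef_rot: [180.0, -0.0, -78.1]
contact_force: [-2.7, -0.4, 1.0]
gripper_width: 0.0295
gripper_force: 1.3
[0.55099516 0.19711358 0.0405    ] 2.2351472636821543 69.49183935276417
14.0 theta plate from +x 84.31742383509429 from -x 95.68257616490571 phi world 83.7174238350943
-3.0 theta plate from +x 98.18792108454087 from -x 81.81207891545913 phi world 97.58792108454088
2.2351472636821543 theta plate from +x 93.90736562412681 from -x 86.09263437587319 phi world 93.30736562412682
295 164
```

View pics/s4.png

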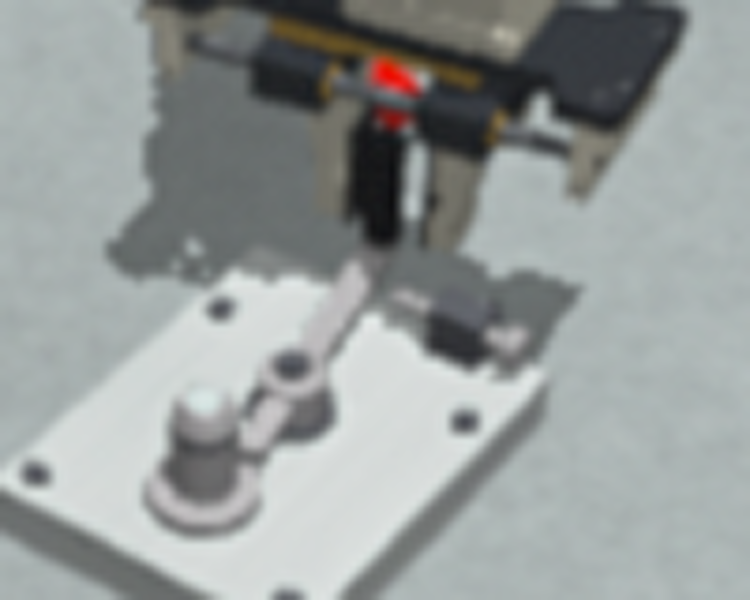

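```bash
python3 -m handwheel '[[0.66,0.1,0.02,0,-0.6],[0.66,0.2,0.04,0,-1.2],[0.66,0.3,0.06,0,-1.8],[0.66,0.4,0.08,0,-2.4],[0.66,0.5,0.1,0,-3],[0.66,0.6,0.11,0,-3.6]]'; python3 -m handwheel '[[0.66,0.05,0.01,0,-0.3],[0.66,0.1,0.02,0,-0.6],[0.66,0.1,0.02,0,-0.6]]'
```

```text
time_s: 18.02
tcp_pos: [0.5387, 0.2206, 0.0562]
eef_rot: [180.0, -0.0, -81.7]
contact_force: [-2.6, -1.3, 0.8]
gripper_width: 0.03
gripper_force: 1.2
time_s: 18.4
tcp_pos: [0.5398, 0.2208, 0.0562]
eef_rot: [180.0, -0.0, -82.3]
contact_force: [-1.6, -1.8, 0.0]
gripper_width: 0.0296
gripper_force: 1.0
```

```bash
python3 -m handwheel '[[0.66,0.06,0.01,0,-0.3],[0.66,0.12,0.02,0,-0.6],[0.66,0.18,0.02,0,-1],[0.66,0.24,0.03,0,-1.4]]'; python3 -m handwheel '[[0.66,0.05,0.01,0,-0.3],[0.66,0.1,0.01,0,-0.6],[0.66,0.1,0.01,0,-0.6]]'
```

```text
time_s: 18.9
tcp_pos: [0.5421, 0.2211, 0.0562]
eef_rot: [180.0, -0.0, -83.7]
contact_force: [-1.8, -2.1, 0.2]
gripper_width: 0.0299
gripper_force: 1.2
time_s: 19.27
tcp_pos: [0.5432, 0.2213, 0.0562]
eef_rot: [-180.0, 0.0, -84.3]
contact_force: [-1.7, -2.2, 0.1]
gripper_width: 0.0299
gripper_force: 1.1
```

```bash
python3 -m handwheel '[[0.66,0.05,0,0,-0.3],[0.66,0.1,0.01,0,-0.6],[0.66,0.15,0.01,0,-0.9]]'; python3 -m handwheel '[[0.66,0.05,0,0,-0.3],[0.66,0.05,0,0,-0.3]]'
```

```text
time_s: 19.65
tcp_pos: [0.5441, 0.2212, 0.0561]
eef_rot: [179.9, -0.0, -85.2]
contact_force: [-6.1, -1.0, 1.1]
gripper_width: 0.0297
gripper_force: 3.1
time_s: 19.9
tcp_pos: [0.5443, 0.2211, 0.0561]
eef_rot: [179.9, -0.0, -85.5]
contact_force: [-6.6, -1.0, 2.1]
gripper_width: 0.0298
gripper_force: 3.4
```

```bash
python3 -m handwheel '[[0.66,0.04,0,0,0],[0.66,0.04,0,0,0]]'
```

```text
time_s: 20.15
tcp_pos: [0.5444, 0.2212, 0.0561]
eef_rot: [179.9, -0.0, -85.5]
contact_force: [-8.2, -0.4, 2.9]
gripper_width: 0.03
gripper_force: 4.1
```

```bash
python3 -m handwheel '[[0.66,0.04,0,0,0],[0.66,0.05,0,0,0],[0.66,0.05,0,0,0],[0.66,0.05,0,0,0]]'
```

```text
time_s: 20.65
tcp_pos: [0.5445, 0.2212, 0.056]
eef_rot: [179.9, -0.0, -85.5]
contact_force: [-8.8, 0.0, 4.4]
gripper_width: 0.0301
gripper_force: 5.0
```

```bash
python3 -m handwheel '[[0.66,0.03,0,0,0],[0.66,0.04,0,0,0],[0.66,0.04,0,0,0],[0.66,0.04,0,0,0]]'
```

```text
time_s: 21.15
tcp_pos: [0.5446, 0.2212, 0.056]
eef_rot: [179.8, -0.0, -85.5]
contact_force: [-11.6, 0.8, 4.3]
gripper_width: 0.0303
gripper_force: 5.7
```

```bash
python3 -m handwheel '[[0.66,-0.1,0,0,0],[0.66,-0.3,0,0,0],[0.66,-0.5,0,0,0],[0.66,-0.65,0,0,0],[0.66,-0.65,0,0,0]]'; python3 -m handwheel '[[0.66,0,0,1,0],[0.66,0,0,3,0],[0.66,0,0,6,0],[0.66,0,0,9,0],[0.66,0,0,12,0],[0.66,0,4,14,0],[0.66,0,8,14,0],[0.66,0,12,14,0]]'
python3 - <<'E'
from h import *
im,d=imaging.capture("scene"); u,v=map(int,pix("scene",(.55,.15,.04)))
cv2.imwrite("pics/s5.png",cv2.resize(im[v-40:v+40,u-50:u+50,::-1],(750,600),interpolation=cv2.INTER_CUBIC))
E
```

```text
time_s: 21.78
tcp_pos: [0.5402, 0.2215, 0.0564]
eef_rot: [-180.0, 0.0, -85.5]
contact_force: [-0.0, -0.0, -0.3]
gripper_width: 0.03
gripper_force: 0.0
time_s: 22.78
tcp_pos: [0.5402, 0.3426, 0.1977]
eef_rot: [-179.9, 0.1, -85.5]
contact_force: [0.5, -0.9, -0.8]
gripper_width: 0.0297
gripper_force: 0.0
```

View pics/s5.png

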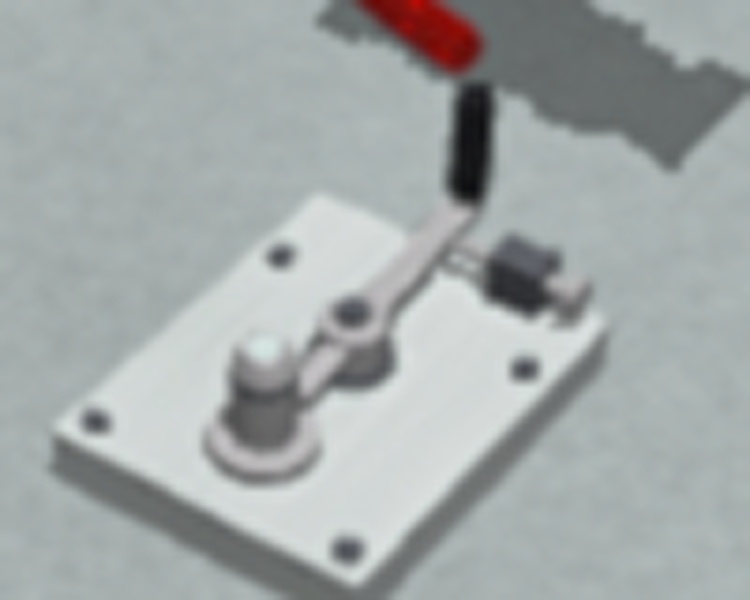

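The picture shows the arm's flank touching the screw tip at about (450,255), the lens seated flat at (262,445), and the gripper clear of everything.

```bash
python3 -c "
from plant import r
print(r.close_job())"
```

```text
the job is handed in; nothing more can be done
None
```

The lens is seated flat in the nest and the lever rests against the stop screw after a final push of about 11 N; I handed the job in at about 23 s with the gripper clear of everything.

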